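Lock the gearbox selector rail with a blind locking pin

TASK

Take the locking pin out of its stand and lock the gearbox with it: put the pin down through the brush-covered slot on top of the casing, feel along the hidden selector rail for its notch, and push the pin fully home so that it stands upright with its collar down on the casing, then let go of it. Work gently: never press the pin against the gearbox with more than 25 N, and leave the bottle, the jar and the bearing ring where they are.

Things in the scene. Friction and masses are not known exactly. Their poses are not given: they have to be found in the camera images.
- gearbox: Grey cast gearbox casing, fixed to the bench, 140 mm (its x) by 200 mm (its y), 100 mm high, left or right of the middle, turned up to 0.5 rad. Origin at the centre of its underside, z up. Flat top with a slot. Bolt heads and a filler plug, at most 6 mm high, stand on the top 29 mm and more to the sides (x) of the slot; edges have flanges and ribs up to 8 mm proud; a shaft stub, 28 mm thick, sticks out 28 mm at the -y end.
- slot (a point): Centre of the slot in the gearbox's top, at rim height (100 mm), axes as the gearbox. The slot is 14 mm wide (x), 76 mm long (y), with upright walls 30 mm deep. A black dust brush about 6 mm below the rim hides the inside and gives no resistance. The rail lies below.
- rail_face (a point): Point under the slot's centre on the hidden, level, oily top face (friction about 0.15) of the selector rail, 45 mm below the rim; the rail runs along y and is fixed. One square-edged notch goes straight down 27 mm: 13 mm long in y, wider than the slot in x. Its centre is anywhere from y = -26 to +26 mm from this point, not reported: a foot sliding on the face loses its support there.
- stand: Blue block, 70 x 70 mm, 75 mm high, fixed to the bench, with an upright 13 mm round hole, 70 mm deep, in the middle of its top; the pin starts standing in it. On the other side of the middle from the gearbox. Origin at the centre of its underside, z up.
- pin_center (a point): Centre of the locking pin's grip, on its axis (z points from foot to grip), 96 mm above the foot. The grip is an orange and black cylinder, 20 mm diameter, 50 mm high; under it a dark collar, 26 mm diameter, 6 mm thick, its underside 31 mm below this point; under that the steel rod. At the start the collar rests on the stand, this point 106 mm above the bench.
- pin_tip (a point): Centre of the pin's foot, the lower end of the 10 mm round rod, which reaches 65 mm below the collar (foot bevelled to 7 mm over the last 2 mm). Axes as the pin. Fully home, with the collar on the casing, it is 20 mm below the rail's face.
- pin: The locking pin as a whole, loose, about 0.14 kg, 121 mm long, round about its z axis; origin at the centre of its foot, same axes as the tip.
- bottle: White plastic bottle with black cap, 64 mm diameter, 170 mm high, loose, a bystander near a far corner. Origin at the centre of its underside.
- jar: Grey jar with yellow lid, 72 mm diameter, 85 mm high, loose, a bystander near the other far corner. Origin at the centre of its underside.
- bearing: Steel bearing ring, 60 mm outer and 28 mm inner diameter, 16 mm high, lying loose on the far side, between bottle and jar, a bystander. Origin at the centre of its underside.

How it is judged:
By the outcome, as a careful person would: the job done as asked, in the order asked, and still so for the second after the job is handed in, with the robot touching nothing.
It also fails if it takes over 51 s, if anything falls off the work surface, if the arm or the gripper's body presses on something with over 40 N, if the wrist force passes 120 N, or if a joint passes its speed limit or range.

ROBOT

A 6-joint arm with a two-finger parallel gripper is mounted at the origin on the work surface. World frame = base frame: x ahead of the robot, y to its left, z up, the work surface at z = 0. Lengths are in mm, angles in rad, forces in N, time in s.
With the tool pointing down it reaches from about 325 to 900 mm from the base axis. Payload 6.1 kg.
Tool frame: the origin (TCP) lies midway between the tips of the shut fingers; the grasp point (between the pads) lies 19 mm behind it; z points along the fingers, x is the direction in which the jaws open and shut, and the axes are right-handed (so a half turn about z gives the same grasp; the last joint's range is limited). The gripper opens to 85 mm and grips with 20 to 120 N. Pads are 22 mm wide; open, the fingers measure 114 mm over their backs; the gripper's body (76 mm by 85 mm) begins 54 mm behind the grasp point. The pads swing forward as they close: fully open they stand 13 mm farther back than shut.
Start: joints at [-1.433, 0.22, 1.526, -0, 1.395, -0.126], TCP at [162.962, -603.373, 231.3] pointing down, gripper open.
Joint ranges: [-2.98, 2.98], [-0.91, 2.08], [0.09, 2.57], [-1.24, 4.39], [0.2, 2.65], [-2.68, 2.68]. Speed limits (rad/s): [2.57, 2.57, 3.01, 3.14, 3.14, 3.14].

INTERFACE

Orientations are given as a rotation vector (axis times angle).
In Python, from cell import * gives the robot as it stands.
- The arm moves only by the shell command python3 -m inch 'ROWS'. ROWS is JSON, a list that holds one entry, the list of rows, each a list of 7 numbers: the turn, a rotation vector about the world's x, y, z in degrees, then the shift along the world's x, y, z in cm, then the finger opening in cm, from 0 to 8.54. A call has 1 to 8 rows; each row shifts and turns the commanded pose from where the row before left it; what a row does not reach is not made up. A row lasts 1/8 s, in which the tool goes at most 62.5 mm and 10.7 degrees, less where a joint would pass 70% of its speed; a pose out of reach is approached as far as the arm can. A call with a gripper value outside its range is refused whole. The fingers move at their own pace and stop on an object; the grip force is fixed at half the most. Time passes only in rows, so rows that do not move let the fingers close. It gives the time, the measured TCP pose, the force and the opening at its end, in the units of the state.
- read_state(): the state, without advancing time (a new reading comes with each control period).
- read_camera(name): name is "scene" or "top" or "wrist"; returns the picture (480x640x3 uint8, blue, green, red); there is no depth.
- calibration(name): a dict with "mtx" (3x3 intrinsics, pixels), "cam_to_world" (4x4, takes a point from camera to world coordinates); the wrist camera has in their place "tool_from_camera" (4x4, takes a point from camera to tool coordinates, whose origin is the TCP and whose axes are the tool frame's). Camera axes: x right, y down, z forward; pixel columns grow to the right and rows downward; lengths in mm; the calibration is good to about 2 mm. The wrist camera is an equidistant fisheye: a pixel r from the principal point sees the ray r / f radians off the axis. A picture is of the moment at which its call begins: read the wrist's pose just before it. calibration takes no time and is no camera call.
- finish_job(): hands the job in, once; it reports no verdict.
Trained networks look in the newest picture that a camera, given by its name, has taken for a name from the list of things; names that differ only in an ending like _2 or _b are one class to them, and where a whole thing is asked for, a point or a joint stands for the part that bears it (a point fixed in the world has none). Each returns a list of dicts, best first, with "score" (0 to 1); they miss things now and then, are a little off and sometimes report something else, mostly with a low value. They report only what shows in the picture. A call takes as long as a camera call.
- boxes_of(query, camera): "uv" ([column, row] in pixels, amid what is visible of it).
- tip_of(query, camera): "uv" ([column, row] in pixels: a listed point, or the origin of a listed thing).
The state is a dict: "clock": time; "qpos": joint angles; "dq": joint speeds; "joint_torque": joint torques, N m; "tool_pos": TCP position; "ee_rot": TCP orientation; "contact_force": force on the tool from outside, world axes, zero at the start; "moment": the same for the moment, N m; "width": finger opening in mm.
Only numpy, scipy, OpenCV 4.12 (cv2) and the standard library are available. Lean on these libraries where they do the work, as an engineer would, in place of code of your own. Each camera call takes 0.05 s, during which the arm holds its last target.

## Working session

There is one attempt and no reset: what is moved stays moved. The work goes in short steps, Python scripts to look and compute and a shell command to move; the robot and the scene stay as the last step left them, time stands still between calls to the robot, and variables do not carry over. Pictures are saved under pics/ and viewed, and the job is handed in when it is done.

```bash
ls; mkdir -p pics; cat > h.py <<'E'
from cell import *
import numpy as np, cv2
from scipy.spatial.transform import Rotation as R
def ray(cam,uv):
    c=calibration(cam);K=np.array(c['mtx'])
    x=(uv[0]-K[0,2])/K[0,0];y=(uv[1]-K[1,2])/K[1,1]
    if cam=='wrist':
        s=read_state();T=np.eye(4);T[:3,:3]=R.from_rotvec(s['ee_rot']).as_matrix();T[:3,3]=s['tool_pos']
        M=T@np.array(c['tool_from_camera']);th=np.hypot(x,y)
        d=np.array([np.sin(th)*x/th,np.sin(th)*y/th,np.cos(th)]) if th>1e-9 else np.array([0,0,1.])
    else:
        M=np.array(c['cam_to_world']);d=np.array([x,y,1])
    d=M[:3,:3]@d
    return M[:3,3],d/np.linalg.norm(d)
def at_z(cam,uv,z):
    o,d=ray(cam,uv);return o+d*(z-o[2])/d[2]
def proj(cam,p):
    c=calibration(cam);K=np.array(c['mtx'])
    if cam=='wrist':
        s=read_state();T=np.eye(4);T[:3,:3]=R.from_rotvec(s['ee_rot']).as_matrix();T[:3,3]=s['tool_pos']
        M=T@np.array(c['tool_from_camera'])
    else: M=np.array(c['cam_to_world'])
    q=np.linalg.inv(M)@np.r_[p,1];q=q[:3]
    if cam=='wrist':
        r=np.hypot(q[0],q[1]);th=np.arctan2(r,q[2]);return np.array([K[0,0]*th*q[0]/r+K[0,2],K[1,1]*th*q[1]/r+K[1,2]])
    return np.array([K[0,0]*q[0]/q[2]+K[0,2],K[1,1]*q[1]/q[2]+K[1,2]])
def st():
    s=read_state();print({k:np.round(s[k],3).tolist() for k in('clock','qpos','tool_pos','ee_rot','contact_force','moment','width')})
E
python3 - <<'E'
from h import *
np.set_printoptions(suppress=True,precision=1)
for c in('top','scene'):
    cv2.imwrite(f'pics/{c}0.png',read_camera(c))
    for n in('slot','gearbox','pin_center','stand','rail_face'):
        r=tip_of(n,c)[:2]; print(c,n,[(x['uv'],round(x['score'],2)) for x in r])
        z={'slot':100,'gearbox':0,'pin_center':106,'stand':0,'rail_face':55}[n]
        for x in r: print('   ',at_z(c,x['uv'],z))
    print(ray(c,(320,240)))
st()
E
```

```text
pics
top slot [([235.4, 263.1], 0.58), ([374.1, 259.5], 0.17)]
    [532.1 173.9 100. ]
    [ 544.7 -122.9  100. ]
top gearbox [([241.4, 262.4], 0.77)]
    [533.7 174.7   0. ]
top pin_center [([382.3, 258.3], 0.71)]
    [ 547.4 -139.7  106. ]
top stand [([373.4, 258.8], 0.86)]
    [ 547.  -130.7    0. ]
top rail_face []
(array([ 535.6,   -7.6, 1332.4]), array([ 0.,  0., -1.]))
scene slot [([353.3, 172.3], 0.71), ([458.0, 197.1], 0.18)]
    [532.9 176.4 100. ]
    [732.  303.1 100. ]
scene gearbox [([347.9, 195.1], 0.72)]
    [519.9 177.5   0. ]
scene pin_center [([238.4, 251.2], 0.79), ([249.6, 274.1], 0.65)]
    [ 536.6 -140.1  106. ]
    [ 593.3 -153.1  106. ]
scene stand [([250.9, 273.9], 0.97)]
    [ 541.5 -130.3   -0. ]
scene rail_face []
(array([1003.5, -309.4,  921.1]), array([-0.4,  0.3, -0.9]))
{'clock': 0.6, 'qpos': [-1.433, 0.22, 1.526, 0.0, 1.395, -0.126], 'tool_pos': [162.961, -603.378, 231.318], 'ee_rot': [2.494, -1.91, 0.0], 'contact_force': [-0.682, 0.181, 0.346], 'moment': [-0.088, -0.015, 0.002], 'width': 85.264}
```

View pics/top0.png

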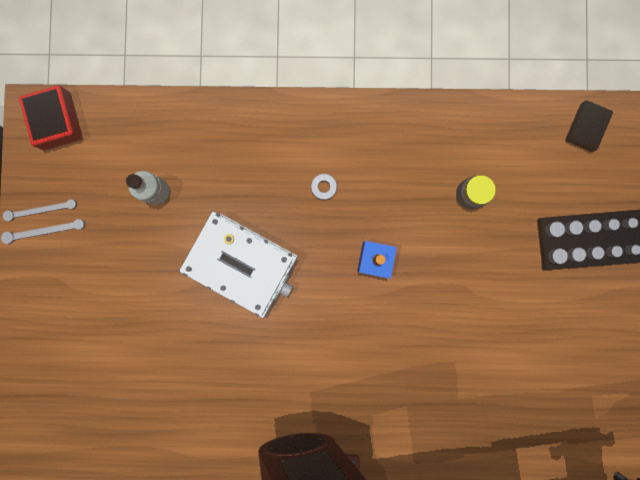

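View pics/scene0.png

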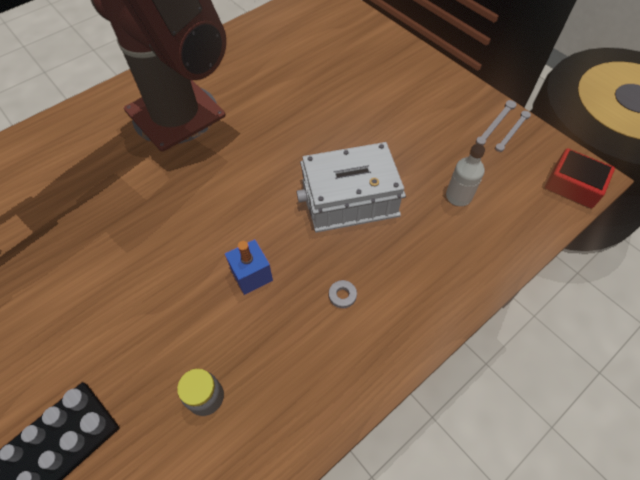

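```bash
python3 - <<'E'
import cv2
a=cv2.imread('pics/top0.png')[200:325,180:300]
cv2.imwrite('pics/tc.png',cv2.resize(a,None,fx=4.5,fy=4.5,interpolation=cv2.INTER_CUBIC))
E
```

```text
(no output)
```

View pics/tc.png

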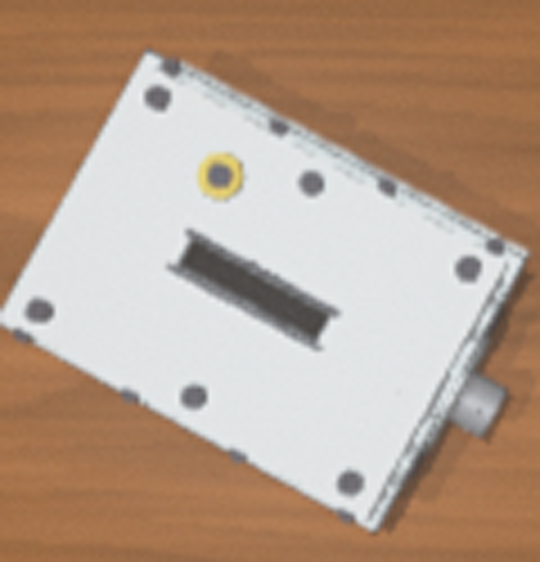

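The top view shows the gearbox on the left with its slot near (236,263), turned about −0.5 rad. The pin stands in the blue block near (379,260). Next I'll measure the gearbox yaw.

```bash
python3 - <<'E'
from h import *
np.set_printoptions(suppress=True,precision=2)
a=cv2.imread('pics/top0.png');h=cv2.cvtColor(a,cv2.COLOR_BGR2HSV)
m=((h[...,1]<40)&(h[...,2]>150)).astype(np.uint8);m[:200]=0;m[330:]=0;m[:,:170]=0;m[:,305:]=0
cs,_=cv2.findContours(m,cv2.RETR_EXTERNAL,cv2.CHAIN_APPROX_NONE);c=max(cs,key=cv2.contourArea)
r=cv2.minAreaRect(c);b=cv2.boxPoints(r)
P=np.array([at_z('top',p,100) for p in b]);print(P, P.mean(0))
for i in range(4):
    e=P[(i+1)%4]-P[i];print(np.linalg.norm(e),np.degrees(np.arctan2(e[1],e[0])))
# slot
m2=((h[...,2]<110)).astype(np.uint8);k=np.zeros_like(m2);k[248:280,212:262]=1;m2*=k
cs,_=cv2.findContours(m2,cv2.RETR_EXTERNAL,cv2.CHAIN_APPROX_NONE);c=max(cs,key=cv2.contourArea)
b=cv2.boxPoints(cv2.minAreaRect(c));P=np.array([at_z('top',p,100) for p in b]);print(P.mean(0))
for i in range(2):
    e=P[(i+1)%4]-P[i];print(np.linalg.norm(e),np.degrees(np.arctan2(e[1],e[0])))
m3=((h[...,0]>5)&(h[...,0]<18)&(h[...,1]>180)&(h[...,2]>150)).astype(np.uint8);k=np.zeros_like(m3);k[240:282,355:402]=1;m3*=k
ys,xs=np.nonzero(m3);print(len(xs),xs.mean(),ys.mean(),at_z('top',(xs.mean(),ys.mean()),131))
E
```

```text
[[513.28 296.26 100.  ]
 [648.41 225.18 100.  ]
 [540.21  22.44 100.  ]
 [406.55  93.92 100.  ]] [527.11 159.45 100.  ]
152.6802656119859 -27.74527441826959
229.80941367653523 -118.0886640612456
151.57267496405657 151.8588011509365
228.7580542675057 62.18807835406461
[530.45 172.52 100.  ]
14.132313567558143 -27.85713857736736
73.64196083700439 -117.9573235540392
1 383.0 260.0 [ 543.68 -138.54  131.  ]
```

```bash
python3 -m inch '[[[0,0,10.2,2.5,3.3,0.2,8],[0,0,10.2,3,3.8,0.2,8],[0,0,10.2,3,3.8,0.2,8],[0,0,10.2,3,3.8,0.2,8],[0,0,10.2,3,3.8,0.2,8],[0,0,10.2,3,3.8,0.2,8],[0,0,10.2,3,3.8,0.2,8],[0,0,10.2,3,3.8,0.2,8]]]'
```

```text
clock: 1.6
tool_pos: [398.8, -303.1, 247.7]
ee_rot: [3.135, 0.193, 0.001]
contact_force: [0.8, -0.6, -0.6]
width: 80.1
```

```bash
python3 -m inch '[[[0,0,10,2.9,3.3,0,8],[0,0,10,2.9,3.3,0,8],[0,0,10,2.9,3.3,0,8],[0,0,10,2.9,3.3,0,8],[0,0,10,2.5,2.8,0,8],[0,0,5,0,0,0,8],[0,0,0,0,0,0,8]]]'
python3 - <<'E'
from h import *
np.set_printoptions(suppress=True,precision=1)
st()
cv2.imwrite('pics/w1.png',read_camera('wrist'))
for n,z in(('pin_center',106),('stand',0),('slot',100)):
    for x in tip_of(n,'wrist')[:2]: print(n,x['uv'],x['score'],at_z('wrist',x['uv'],z))
print(proj('wrist',[544,-137,131]))
E
```

```text
clock: 2.48
tool_pos: [539.1, -143.9, 247.2]
ee_rot: [-2.697, -1.611, 0.0]
contact_force: [-0.3, -0.1, 0.0]
width: 80.4
{'clock': 2.475, 'qpos': [-0.402, 0.05, 1.684, -0.0, 1.407, -1.479], 'tool_pos': [539.12, -143.933, 247.216], 'ee_rot': [-2.697, -1.611, 0.0], 'contact_force': [-0.272, -0.089, 0.02], 'moment': [-0.036, -0.042, 0.025], 'width': 80.386}
pin_center [336.4, 217.7] 0.65 [ 542.3 -133.5  106. ]
stand [333.5, 197.6] 0.79 [ 545.9 -134.4    0. ]
slot [608.3, 61.4] 0.68 [529.5 172.7 100. ]
[335. 230.]
```

View pics/w1.png

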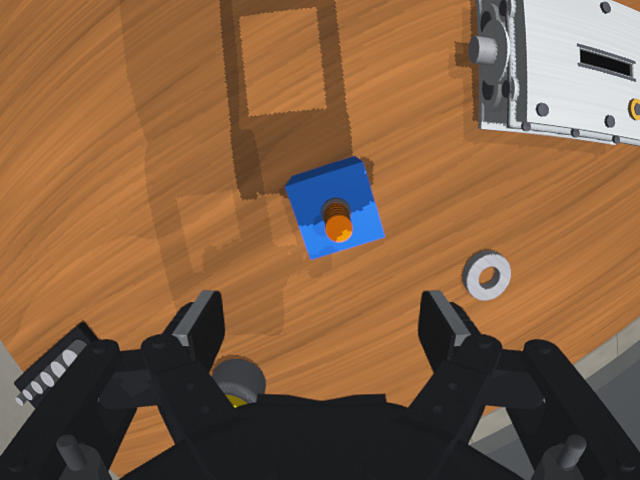

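The wrist view shows the pin top at about (340,232) and the slot at about (607,62). I'll compute the offset from those.

```bash
python3 - <<'E'
from h import *
np.set_printoptions(suppress=True,precision=1)
print(at_z('wrist',(340,232),131),at_z('wrist',(607,62),100))
# stand top corners
a=cv2.imread('pics/w1.png');h=cv2.cvtColor(a,cv2.COLOR_BGR2HSV)
m=((h[...,0]>5)&(h[...,0]<25)&(h[...,1]>180)&(h[...,2]>200)).astype(np.uint8);k=np.zeros_like(m);k[205:250,315:362]=1
ys,xs=np.nonzero(m*k);print(len(xs),xs.mean(),ys.mean(),xs.min(),xs.max(),ys.min(),ys.max())
P=[at_z('wrist',p,75) for p in((286,185),(360,157),(384,236),(310,259))];print(np.array(P))
st()
E
```

```text
[ 547.1 -134.5  131. ] [529.4 170.5 100. ]
104 343.61538461538464 234.97115384615384 336 350 229 240
[[ 503.3 -160.6   75. ]
 [ 512.1  -93.7   75. ]
 [ 584.4 -106.5   75. ]
 [ 571.9 -175.    75. ]]
{'clock': 2.675, 'qpos': [-0.404, 0.05, 1.685, -0.0, 1.407, -1.479], 'tool_pos': [538.723, -144.818, 247.377], 'ee_rot': [2.698, 1.608, 0.0], 'contact_force': [-0.161, 0.188, -0.004], 'moment': [0.009, 0.007, 0.025], 'width': 80.061}
```

```bash
python3 -m inch '[[[0,0,0,0.3,0.5,-2,6],[0,0,0,0.3,0.5,-2.5,6],[0,0,0,0,0,-2.5,6],[0,0,0,0,0,0,6]]]'
python3 - <<'E'
from h import *
np.set_printoptions(suppress=True,precision=1)
st()
cv2.imwrite('pics/w2.png',read_camera('wrist'))
for n,z in(('pin_center',106),('stand',0),('slot',100)):
    for x in tip_of(n,'wrist')[:2]: print(n,x['uv'],x['score'],at_z('wrist',x['uv'],z))
print(proj('wrist',[545,-134,131]))
s=read_state();print(R.from_rotvec(s['ee_rot']).as_matrix())
E
```

```text
clock: 3.18
tool_pos: [542.7, -133.4, 173.6]
ee_rot: [-2.693, -1.608, 0.006]
contact_force: [0.7, -0.7, 0.6]
width: 59.8
{'clock': 3.175, 'qpos': [-0.382, 0.117, 1.755, 0.0, 1.276, -1.459], 'tool_pos': [542.709, -133.394, 173.566], 'ee_rot': [-2.693, -1.608, 0.006], 'contact_force': [0.657, -0.659, 0.633], 'moment': [-0.002, -0.028, -0.024], 'width': 59.8}
pin_center [321.9, 255.9] 0.83 [ 548.8 -136.6  106. ]
stand [322.9, 215.2] 0.92 [ 549.7 -135.9    0. ]
[322.8 260.4]
[[ 0.5  0.9  0. ]
 [ 0.9 -0.5 -0. ]
 [ 0.   0.  -1. ]]
```

View pics/w2.png

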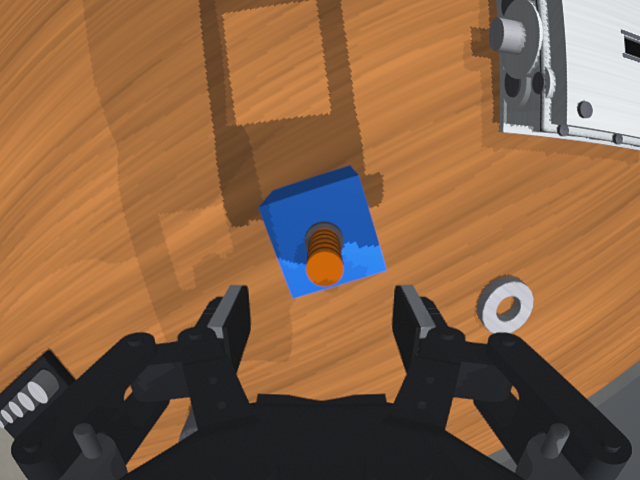

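The pin top is now at (325,268).

```bash
python3 - <<'E'
from h import *
np.set_printoptions(suppress=True,precision=1)
print(at_z('wrist',(325,268),131),at_z('wrist',(321.9,255.9),106))
print(np.mean([at_z('wrist',p,75) for p in((260,208),(358,175),(386,269),(293,298))],0))
s=read_state();print(s['tool_pos'],s['ee_rot'])
T=R.from_rotvec(s['ee_rot']).as_matrix()
print(T.T@(np.array([547.5,-135.5,131])-s['tool_pos']))
E
```

```text
[ 549.5 -135.1  131. ] [ 550.3 -137.4  106. ]
[ 550.2 -135.3   75. ]
[ 545.6 -134.7  178.4] [2.7 1.6 0. ]
[ 0.2  1.9 47.4]
```

```bash
python3 - <<'E'
from h import *
np.set_printoptions(suppress=True,precision=1)
for i in range(3):
    s=read_state();print(s['clock'],s['tool_pos'],s['dq'])
    im=read_camera('wrist')
    for n,z in (('pin_center',106),('stand',0)):
        x=tip_of(n,'wrist')[0];c=x['uv'];print(n,c,at_z('wrist',c,z))
cv2.imwrite('pics/w3.png',im)
E
```

```text
3.375 [ 545.6 -134.7  178.4] [-0. -0. -0. -0.  0. -0.]
pin_center [320.7, 244.3] [ 543.5 -134.5  106. ]
stand [322.1, 207.8] [ 544.  -133.5    0. ]
3.525 [ 545.6 -134.7  178.5] [ 0.  0.  0. -0. -0. -0.]
pin_center [320.1, 240.7] [ 540.8 -133.5  106. ]
stand [323.9, 208.9] [ 545.  -132.3    0. ]
3.675 [ 545.2 -134.5  177.9] [-0.  0.  0.  0.  0.  0.]Traceback (most recent call last):
  File "<stdin>", line 7, in <module>
IndexError: list index out of range
```

```bash
python3 - <<'E'
from h import *
np.set_printoptions(suppress=True,precision=1)
st();cv2.imwrite('pics/w3.png',read_camera('wrist'))
a=cv2.imread('pics/w3.png')[150:310,240:410];cv2.imwrite('pics/w3c.png',cv2.resize(a,None,fx=3.5,fy=3.5))
E
```

```text
{'clock': 3.775, 'qpos': [-0.382, 0.113, 1.751, -0.0, 1.277, -1.459], 'tool_pos': [545.08, -134.428, 177.589], 'ee_rot': [2.697, 1.611, 0.0], 'contact_force': [0.046, -0.076, -0.217], 'moment': [-0.047, -0.023, -0.005], 'width': 60.178}
```

View pics/w3c.png

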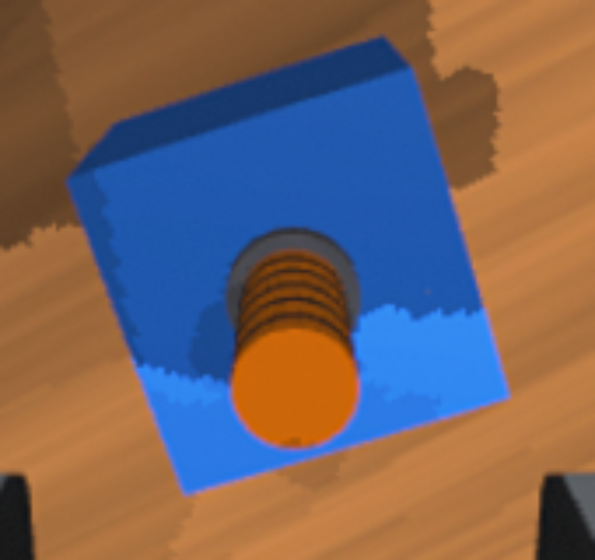

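Pin top at (324.6,260.6). The four corners of the stand's top face are visible too.

```bash
python3 - <<'E'
from h import *
np.set_printoptions(suppress=True,precision=1)
print(at_z('wrist',(324.6,260.6),131))
P=[at_z('wrist',(240+x/3.5,150+y/3.5),75) for x,y in((70,180),(412,70),(510,397),(187,493))];print(np.array(P),np.mean(P,0))
s=read_state();T=R.from_rotvec(s['ee_rot']).as_matrix()
for p in (at_z('wrist',(324.6,260.6),131),np.mean(P,0)):print(T.T@(p-s['tool_pos']),s['tool_pos'])
E
```

```text
[ 544.6 -132.8  131. ]
[[ 504.8 -160.5   75. ]
 [ 517.3  -92.7   75. ]
 [ 585.7 -104.8   75. ]
 [ 572.9 -173.    75. ]] [ 545.2 -132.8   75. ]
[ 1.3 -1.2 46.5] [ 545.  -134.4  177.5]
[  1.5  -0.7 102.5] [ 545.  -134.4  177.5]
```

```bash
python3 -m inch '[[[0,0,0,0,0.15,-2.5,6],[0,0,0,0,0,-3,6],[0,0,0,0,0,-2,6],[0,0,0,0,0,-1.3,6],[0,0,0,0,0,0,6],[0,0,0,0,0,0,2.5],[0,0,0,0,0,0,2.5],[0,0,0,0,0,0,2.5]]]'
```

```text
clock: 4.82
tool_pos: [545.5, -133.1, 90.1]
ee_rot: [2.696, 1.611, 0.001]
contact_force: [0.3, -0.4, 0.4]
width: 24.6
```

```bash
python3 -m inch '[[[0,0,0,0,0,0,2.2],[0,0,0,0,0,0,1],[0,0,0,0,0,0,1],[0,0,0,0,0,0,1],[0,0,0,0,0,0,1]]]'; python3 -c "
from h import *
st()"
```

```text
clock: 5.45
tool_pos: [545.3, -132.9, 89.7]
ee_rot: [2.696, 1.611, 0.001]
contact_force: [-0.7, 1.1, 5.1]
width: 18.8
{'clock': 5.45, 'qpos': [-0.38, 0.215, 1.815, 0.0, 1.111, -1.457], 'tool_pos': [545.278, -132.902, 89.73], 'ee_rot': [2.696, 1.611, 0.001], 'contact_force': [-0.734, 1.071, 5.104], 'moment': [0.177, 0.065, 0.014], 'width': 18.775}
```

```bash
python3 -m inch '[[[0,0,0,0,0,1,1],[0,0,0,0,0,2,1],[0,0,0,0,0,3,1],[0,0,0,0,0,3.5,1],[0,0,0,0,0,2.5,1],[0,0,0,0,0,0.5,1],[0,0,0,0,0,0,1]]]'
python3 - <<'E'
from h import *
st();cv2.imwrite('pics/w4.png',read_camera('wrist'))
E
```

```text
clock: 6.32
tool_pos: [544.5, -132.8, 213.5]
ee_rot: [-2.696, -1.611, 0.001]
contact_force: [-0.4, -1.5, -2.0]
width: 18.9
{'clock': 6.325, 'qpos': [-0.38, 0.081, 1.716, -0.0, 1.346, -1.457], 'tool_pos': [544.541, -132.773, 213.54], 'ee_rot': [-2.696, -1.611, 0.001], 'contact_force': [-0.446, -1.521, -1.95], 'moment': [-0.008, -0.001, -0.077], 'width': 18.945}
```

View pics/w4.png

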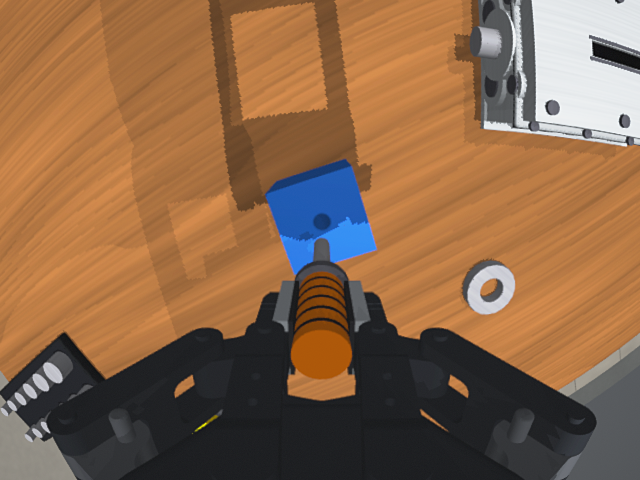

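```bash
python3 -m inch '[[[0,0,0,-0.3,3,0,1],[0,0,0,-0.4,5,0,1],[0,0,0,-0.4,5,0,1],[0,0,0,-0.4,5,0,1],[0,0,0,-0.4,5,0,1],[0,0,0,-0.35,4,0,1],[0,0,0,-0.1,1.7,0,1],[0,0,0,0,0,0,1]]]'
python3 -m inch '[[[0,0,0,0,0,0,1],[0,0,0,0,0,0,1]]]'
python3 - <<'E'
from h import *
np.set_printoptions(suppress=True,precision=1)
st();cv2.imwrite('pics/w5.png',read_camera('wrist'))
for n,z in(('slot',100),('pin_tip',134)):
    for x in tip_of(n,'wrist')[:2]: print(n,x['uv'],x['score'],at_z('wrist',x['uv'],z))
E
```

```text
clock: 7.38
tool_pos: [520.8, 154.6, 213.1]
ee_rot: [-2.695, -1.614, 0.003]
contact_force: [-0.2, -1.1, -2.1]
width: 18.5
clock: 7.62
tool_pos: [521.7, 152.8, 214.1]
ee_rot: [2.698, 1.609, -0.001]
contact_force: [-0.6, -0.7, -0.8]
width: 18.8
{'clock': 7.625, 'qpos': [0.14, 0.039, 1.759, -0.0, 1.344, -0.935], 'tool_pos': [521.69, 152.819, 214.137], 'ee_rot': [2.698, 1.609, -0.001], 'contact_force': [-0.554, -0.653, -0.8], 'moment': [-0.019, 0.005, -0.021], 'width': 18.78}
slot [352.6, 227.9] 0.82 [531.1 173.  100. ]
pin_tip [318.3, 241.6] 0.89 [519.2 151.8 134. ]
```

View pics/w5.png

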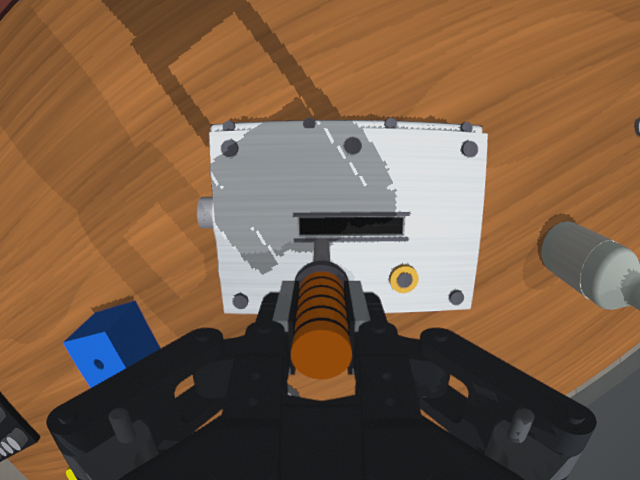

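The slot appears at x 299–405, y 217–236. The pin tip is just below its edge at about (321,240), which is parallax because the foot is 34 mm above the rim. I'll zoom in for corners.

```bash
python3 - <<'E'
import cv2
a=cv2.imread('pics/w5.png')[200:260,285:420];cv2.imwrite('pics/w5c.png',cv2.resize(a,None,fx=5.8,fy=5.8,interpolation=cv2.INTER_CUBIC))
E
```

```text
(no output)
```

View pics/w5c.png

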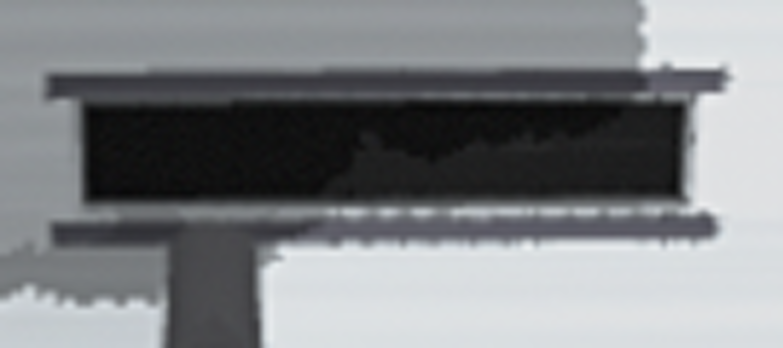

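```bash
python3 - <<'E'
from h import *
np.set_printoptions(suppress=True,precision=1)
st()
px=np.array([(83,100),(690,98),(687,202),(83,203)])/5.8+[285,200]
print('cam',ray('wrist',(320,240)))
for z in(100,94):
    P=np.array([at_z('wrist',p,z) for p in px]);print(z,P[:,:2].tolist(),P.mean(0))
    for i in range(4):
        e=P[(i+1)%4]-P[i];print(np.linalg.norm(e),np.degrees(np.arctan2(e[1],e[0])))
s=[(48,85),(725,80),(715,228),(52,234)]
P=np.array([at_z('wrist',np.array(p)/5.8+[285,200],100) for p in s]);print(P.mean(0))
E
```

```text
{'clock': 7.775, 'qpos': [0.141, 0.039, 1.758, -0.0, 1.344, -0.935], 'tool_pos': [521.681, 153.266, 214.351], 'ee_rot': [2.698, 1.609, 0.0], 'contact_force': [0.034, -0.604, -1.846], 'moment': [0.013, -0.009, 0.006], 'width': 18.343}
cam (array([459.2, 186.4, 357.1]), array([ 0.3, -0.1, -1. ]))
100 [[506.0164095633108, 143.35248527273882], [541.5137713310942, 209.90140498051807], [553.5820937558744, 203.83994685580703], [517.5021429417528, 136.90415757710306]] [529.7 173.5 100. ]
75.42427597760113 61.92442671670454
13.5050242778782 -26.668633588673067
76.04053351412321 -118.32570240827785
13.172053800032879 150.6892469455093
94 [[507.10919926366176, 142.34766589990141], [543.4348415863766, 210.44941019521585], [555.7847611861941, 204.24651654828003], [518.8629359286219, 135.7488756296929]] [531.3 173.2  94. ]
77.18419440677089 61.924426716704524
13.82014485152578 -26.668633588673185
77.81483143824447 -118.3257024082778
13.479404980169852 150.68924694550913
[530.4 173.1 100. ]
```

```bash
python3 -m inch '[[[0,0,0,-0.3,-0.35,0,1],[0,0,0,-0.27,-0.3,-1,1],[0,0,0,0,0,-1,1],[0,0,0,0,0,-0.6,1],[0,0,0,0,0,0,1],[0,0,0,0,0,0,1],[0,0,0,0,0,0,1]]]'
python3 - <<'E'
from h import *
np.set_printoptions(suppress=True,precision=1)
st();im=read_camera('wrist');cv2.imwrite('pics/w6.png',im)
for n,z in(('slot',100),('pin_tip',108)):
    for x in tip_of(n,'wrist')[:2]: print(n,x['uv'],x['score'],at_z('wrist',x['uv'],z))
s=read_state();T=R.from_rotvec(s['ee_rot']).as_matrix()
f=s['tool_pos']+T@[0,0,79.7];print(f,proj('wrist',f))
cv2.imwrite('pics/w6c.png',cv2.resize(im[180:270,270:440],None,fx=4.7,fy=4.7,interpolation=cv2.INTER_CUBIC))
im=read_camera('scene');cv2.imwrite('pics/s6c.png',cv2.resize(im[120:220,280:420],None,fx=5.5,fy=5.5,interpolation=cv2.INTER_CUBIC))
print(proj('scene',f),tip_of('pin_tip','scene')[:1],tip_of('slot','scene')[:1])
E
```

```text
clock: 8.65
tool_pos: [516.1, 147.7, 188.7]
ee_rot: [2.697, 1.611, 0.001]
contact_force: [-0.4, 0.1, -1.4]
width: 18.3
{'clock': 8.65, 'qpos': [0.132, 0.044, 1.803, 0.0, 1.294, -0.945], 'tool_pos': [516.083, 147.749, 188.741], 'ee_rot': [2.697, 1.611, 0.001], 'contact_force': [-0.373, 0.136, -1.426], 'moment': [0.042, 0.03, 0.011], 'width': 18.261}
slot [363.8, 240.9] 0.73 [529.6 171.4 100. ]
slot [319.4, 319.8] 0.24 [567.2 118.  100. ]
pin_tip [323.0, 243.3] 0.73 [516.  148.3 108. ]
[516.  147.7 108.9] [322.1 244.2]
[338.9 171.8] [{'uv': [337.5, 170.6], 'score': 0.76}] [{'uv': [352.2, 169.6], 'score': 0.89}]
```

View pics/w6c.png

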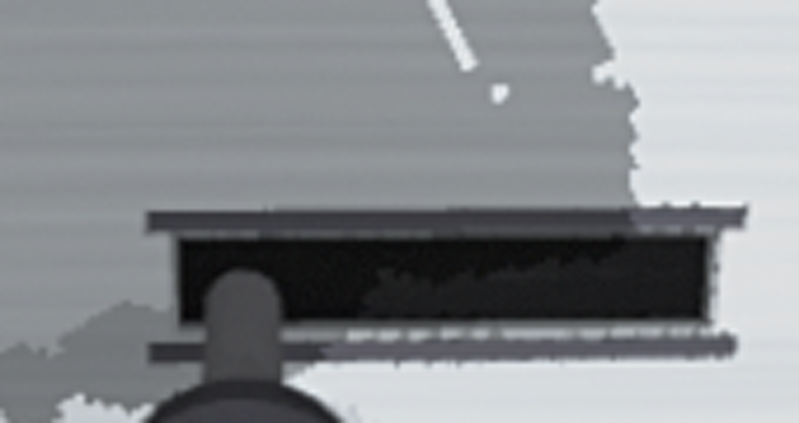

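View pics/s6c.png

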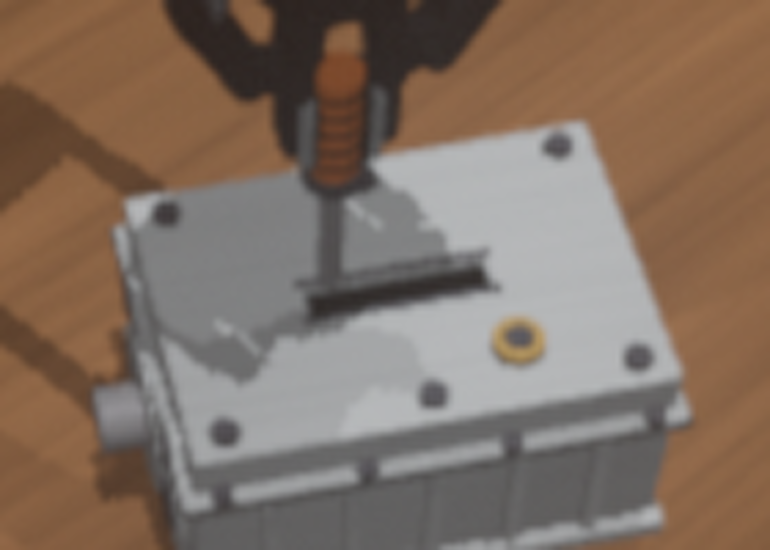

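```bash
python3 - <<'E'
from h import *
np.set_printoptions(suppress=True,precision=2)
st()
g=lambda x,y:np.array((x/4.7+270,y/4.7+180))
P=np.array([at_z('wrist',g(*p),100) for p in((178,238),(712,236),(710,322),(178,325))]);C=P.mean(0)
e=P[1]-P[0]+P[2]-P[3];e/=np.linalg.norm(e);print(C,np.degrees(np.arctan2(e[1],e[0])))
Y=e[:2];X=np.array([e[1],-e[0]])
for r in P: print((r-C)[:2]@X,(r-C)[:2]@Y)
s=read_state();T=R.from_rotvec(s['ee_rot']).as_matrix();f=s['tool_pos']+T@[0,0,79.7]
q=at_z('wrist',g(243,296),f[2]);print('foot by img',q,'fk',f)
for p in(q,f): print((p-C)[:2]@X,(p-C)[:2]@Y)
# outline of foot via fk in crop coords
for rr,dz in((3.5,0),(5,2)):
  for t in(0,90,180,270):
    p=f+[rr*np.cos(np.radians(t+62)),rr*np.sin(np.radians(t+62)),dz]; print(t,(proj('wrist',p)-[270,180])*4.7)
E
```

```text
{'clock': 8.95, 'qpos': [0.132, 0.044, 1.803, -0.0, 1.294, -0.945], 'tool_pos': [515.821, 147.62, 188.415], 'ee_rot': [2.697, 1.611, 0.0], 'contact_force': [0.364, -0.068, -1.841], 'moment': [-0.027, 0.038, 0.016], 'width': 18.62}
[529.14 172.75 100.  ] 61.87045122971206
-6.299130123595905 -37.60584258518131
-6.375726807259764 37.3618878230772
6.375726807259763 38.02591950824147
6.299130123595954 -37.78196474613734
foot by img [515.03 147.75 108.72] fk [515.84 147.62 108.72]
-0.6541841671958666 -28.70235126088783
0.11956885014947309 -28.43579375298752
0 [271.2  301.36]
90 [244.88 276.45]
180 [218.83 301.66]
270 [245.15 326.35]
0 [282.77 305.86]
90 [244.85 269.94]
180 [207.34 306.3 ]
270 [245.24 341.76]
```

```bash
python3 -m inch '[[[0,0,0,-0.1,-0.18,-0.5,1],[0,0,0,0,0,-0.5,1],[0,0,0,0,0,-0.5,1],[0,0,0,0,0,-0.3,1],[0,0,0,0,0,0,1]]]'; python3 -c "
from h import *
st()"
```

```text
clock: 9.57
tool_pos: [514.5, 145.8, 169.9]
ee_rot: [-2.697, -1.611, 0.001]
contact_force: [0.4, -0.5, -1.4]
width: 18.8
{'clock': 9.575, 'qpos': [0.129, 0.059, 1.824, -0.0, 1.259, -0.949], 'tool_pos': [514.539, 145.789, 169.888], 'ee_rot': [-2.697, -1.611, 0.001], 'contact_force': [0.424, -0.458, -1.441], 'moment': [-0.031, -0.031, -0.013], 'width': 18.804}
```

```bash
python3 -m inch '[[[0,0,0,0,0,-0.6,1],[0,0,0,0,0,-0.7,1],[0,0,0,0,0,-0.7,1],[0,0,0,0,0,-0.6,1],[0,0,0,0,0,-0.4,1],[0,0,0,0,0,0,1],[0,0,0,0,0,0,1]]]'; python3 -c "
from h import *
st()"
```

```text
clock: 10.45
tool_pos: [515.0, 145.9, 140.5]
ee_rot: [2.697, 1.611, 0.001]
contact_force: [0.4, -0.4, -1.1]
width: 18.4
{'clock': 10.45, 'qpos': [0.129, 0.091, 1.849, -0.0, 1.201, -0.948], 'tool_pos': [514.958, 145.859, 140.516], 'ee_rot': [2.697, 1.611, 0.001], 'contact_force': [0.353, -0.414, -1.146], 'moment': [-0.001, 0.021, 0.051], 'width': 18.4}
```

Foot is at about z = 61 with no lateral contact. Next I'll creep down to the rail face (contact expected at TCP ≈ 134.7).

```bash
python3 -m inch '[[[0,0,0,0,0,-0.2,1],[0,0,0,0,0,-0.15,1],[0,0,0,0,0,-0.1,1],[0,0,0,0,0,0,1]]]';python3 -m inch '[[[0,0,0,0,0,-0.05,1],[0,0,0,0,0,0,1]]]'; python3 -m inch '[[[0,0,0,0,0,-0.05,1],[0,0,0,0,0,0,1]]]'
```

```text
clock: 10.95
tool_pos: [514.7, 145.8, 135.7]
ee_rot: [-2.697, -1.611, 0.0]
contact_force: [-0.5, 0.3, -2.1]
width: 18.7
clock: 11.2
tool_pos: [514.8, 145.8, 135.3]
ee_rot: [2.697, 1.611, 0.0]
contact_force: [-0.5, -0.4, -1.1]
width: 19.0
clock: 11.45
tool_pos: [514.8, 145.8, 134.8]
ee_rot: [-2.697, -1.611, -0.0]
contact_force: [-0.3, -0.0, -1.9]
width: 18.6
```

```bash
for i in 1 2 3; do python3 -m inch '[[[0,0,0,0,0,-0.05,1],[0,0,0,0,0,0,1]]]' | egrep 'tool_pos|force';done
```

```text
tool_pos: [515.0, 145.8, 134.7]
contact_force: [-1.1, -0.9, 2.6]
tool_pos: [515.1, 145.8, 134.6]
contact_force: [-1.5, -1.4, 4.3]
tool_pos: [515.3, 145.8, 134.6]
contact_force: [-2.6, -1.3, 6.9]
```

```bash
python3 -m inch '[[[0,0,0,0.05,0.09,0,1],[0,0,0,0.05,0.09,0,1]]]' | egrep 'tool_pos|force'; python3 -m inch '[[[0,0,0,0.05,0.09,0,1],[0,0,0,0.05,0.09,0,1]]]' | egrep 'tool_pos|force'
```

```text
tool_pos: [516.5, 147.4, 134.6]
contact_force: [-2.2, -2.6, 6.8]
tool_pos: [517.7, 149.1, 134.6]
contact_force: [-0.8, -1.7, 6.6]
```

```bash
python3 -m inch '[[[0,0,0,0.05,0.09,0,1],[0,0,0,0.05,0.09,0,1]]]' | egrep 'tool_pos|force'; python3 -m inch '[[[0,0,0,0.05,0.09,0,1],[0,0,0,0.05,0.09,0,1]]]' | egrep 'tool_pos|force'
```

```text
tool_pos: [518.7, 150.9, 134.6]
contact_force: [-1.7, -1.5, 6.0]
tool_pos: [519.7, 152.7, 134.6]
contact_force: [-0.8, -2.2, 6.3]
```

```bash
python3 -m inch '[[[0,0,0,0.05,0.09,0,1],[0,0,0,0.05,0.09,0,1]]]' | egrep 'tool_pos|force'; python3 -m inch '[[[0,0,0,0.04,0.09,0,1],[0,0,0,0.05,0.09,0,1]]]' | egrep 'tool_pos|force'
```

```text
tool_pos: [520.8, 154.5, 134.6]
contact_force: [-1.6, -1.7, 7.0]
tool_pos: [521.7, 156.2, 134.6]
contact_force: [-1.3, -1.3, 6.8]
```

```bash
python3 -m inch '[[[0,0,0,0.04,0.09,0,1],[0,0,0,0.05,0.09,0,1]]]' | egrep 'tool_pos|force'; python3 -m inch '[[[0,0,0,0.04,0.09,0,1],[0,0,0,0.05,0.09,0,1]]]' | egrep 'tool_pos|force'
```

```text
tool_pos: [522.6, 158.1, 134.6]
contact_force: [-1.3, -2.2, 7.4]
tool_pos: [523.4, 159.9, 134.6]
contact_force: [-0.5, -2.5, 7.3]
```

```bash
python3 -m inch '[[[0,0,0,0.04,0.09,0,1],[0,0,0,0.05,0.09,0,1]]]' | egrep 'tool_pos|force'; python3 -m inch '[[[0,0,0,0.04,0.09,0,1],[0,0,0,0.05,0.09,0,1]]]' | egrep 'tool_pos|force'
```

```text
tool_pos: [524.4, 161.7, 134.6]
contact_force: [-1.3, -1.5, 7.1]
tool_pos: [525.2, 163.5, 134.6]
contact_force: [-1.0, -1.7, 7.0]
```

```bash
python3 -m inch '[[[0,0,0,0.05,0.09,0,1],[0,0,0,0.05,0.09,0,1]]]' | egrep 'tool_pos|force'; python3 -m inch '[[[0,0,0,0.04,0.09,0,1],[0,0,0,0.05,0.09,0,1]]]' | egrep 'tool_pos|force'
```

```text
tool_pos: [526.2, 165.3, 134.6]
contact_force: [-1.5, -1.6, 6.3]
tool_pos: [527.1, 167.1, 134.5]
contact_force: [-2.0, -2.0, 6.0]
```

```bash
python3 -m inch '[[[0,0,0,0.05,0.09,0,1],[0,0,0,0.05,0.09,0,1]]]' | egrep 'tool_pos|force'; python3 -m inch '[[[0,0,0,0.04,0.09,0,1],[0,0,0,0.05,0.09,0,1]]]' | egrep 'tool_pos|force'
```

```text
tool_pos: [528.0, 168.9, 134.4]
contact_force: [-0.3, -2.0, 4.4]
tool_pos: [528.2, 171.2, 133.3]
contact_force: [0.6, 0.2, -0.1]
```

The foot has dropped into the notch. I'll advance a little more to centre it, then go down.

```bash
python3 -m inch '[[[0,0,0,0.05,0.09,0,1],[0,0,0,0,0,0,1]]]' | egrep 'tool_pos|force'; python3 -m inch '[[[0,0,0,0,0,-0.1,1],[0,0,0,0,0,0,1]]]' | egrep 'tool_pos|force'
```

```text
tool_pos: [528.1, 172.2, 132.6]
contact_force: [0.4, 0.2, -1.0]
tool_pos: [528.4, 172.1, 132.0]
contact_force: [0.1, 0.6, -2.0]
```

```bash
python3 -m inch '[[[0,0,0,0,0,-0.1,1],[0,0,0,0,0,0,1]]]' | egrep 'tool_pos|force'; python3 -m inch '[[[0,0,0,0,0,-0.1,1],[0,0,0,0,0,0,1]]]' | egrep 'tool_pos|force'
```

```text
tool_pos: [528.6, 172.0, 131.3]
contact_force: [-0.4, 0.6, -2.2]
tool_pos: [528.6, 172.0, 130.3]
contact_force: [0.8, 0.8, -1.3]
```

```bash
python3 -m inch '[[[0,0,0,0.04,0.07,0,1],[0,0,0,0,0,0,1]]]' | egrep 'tool_pos|force'; python3 -m inch '[[[0,0,0,0,0,-0.2,1],[0,0,0,0,0,0,1]]]' | egrep 'tool_pos|force'; python3 -m inch '[[[0,0,0,0,0,-0.2,1],[0,0,0,0,0,0,1]]]' | egrep 'tool_pos|force'
```

```text
tool_pos: [528.8, 172.5, 130.2]
contact_force: [-0.1, 0.1, -1.4]
tool_pos: [528.7, 172.5, 127.9]
contact_force: [-0.1, 0.5, -1.5]
tool_pos: [528.8, 172.6, 126.0]
contact_force: [-0.1, 0.6, -0.8]
```

```bash
python3 -m inch '[[[0,0,0,0,0,-0.2,1],[0,0,0,0,0,-0.2,1],[0,0,0,0,0,0,1]]]' | egrep 'tool_pos|force'; python3 -m inch '[[[0,0,0,0,0,-0.2,1],[0,0,0,0,0,-0.2,1],[0,0,0,0,0,0,1]]]' | egrep 'tool_pos|force'; python3 -m inch '[[[0,0,0,0,0,-0.15,1],[0,0,0,0,0,0,1]]]' | egrep 'tool_pos|force';
```

```text
tool_pos: [528.7, 172.6, 122.0]
contact_force: [-0.2, 0.6, -1.5]
tool_pos: [528.8, 172.6, 118.0]
contact_force: [-0.0, 0.3, -0.6]
tool_pos: [528.9, 172.6, 116.7]
contact_force: [-0.7, -0.2, -1.3]
```

```bash
python3 -m inch '[[[0,0,0,0,0,-0.1,1],[0,0,0,0,0,0,1]]]' | egrep 'tool_pos|force'; python3 -m inch '[[[0,0,0,0,0,-0.08,1],[0,0,0,0,0,0,1]]]' | egrep 'tool_pos|force'
```

```text
tool_pos: [528.9, 172.6, 115.7]
contact_force: [0.8, 1.0, -0.9]
tool_pos: [528.9, 172.6, 114.9]
contact_force: [0.8, 0.7, -1.6]
```

```bash
python3 -m inch '[[[0,0,0,0,0,-0.06,1],[0,0,0,0,0,0,1]]]' | egrep 'tool_pos|force'; python3 -m inch '[[[0,0,0,0,0,-0.06,1],[0,0,0,0,0,0,1]]]' | egrep 'tool_pos|force'; python3 -m inch '[[[0,0,0,0,0,-0.05,1],[0,0,0,0,0,0,1]]]' | egrep 'tool_pos|force'
```

```text
tool_pos: [529.0, 172.6, 114.8]
contact_force: [-2.2, -0.3, 2.6]
tool_pos: [529.1, 172.6, 114.7]
contact_force: [-3.4, -0.8, 5.0]
tool_pos: [529.1, 172.6, 114.7]
contact_force: [-5.5, -1.0, 9.6]
```

The collar seats at TCP 114.7, exactly as predicted (20 mm below rail contact). I'll ease off and look before releasing.

```bash
python3 -m inch '[[[0,0,0,0,0,0.1,1],[0,0,0,0,0,0,1]]]' | egrep 'tool_pos|force'
python3 - <<'E'
from h import *
im=read_camera('wrist');cv2.imwrite('pics/w7.png',im)
im=read_camera('scene');cv2.imwrite('pics/s7c.png',cv2.resize(im[120:220,280:420],None,fx=5.5,fy=5.5,interpolation=cv2.INTER_CUBIC))
E
```

```text
tool_pos: [529.2, 172.7, 114.7]
contact_force: [-2.5, -0.1, 4.9]
```

View pics/w7.png

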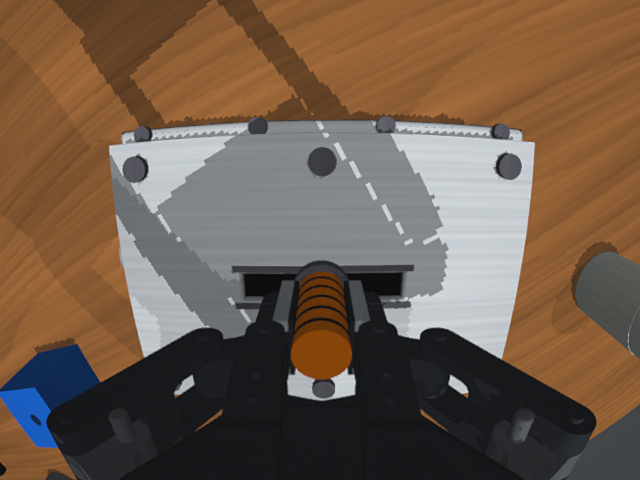

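View pics/s7c.png

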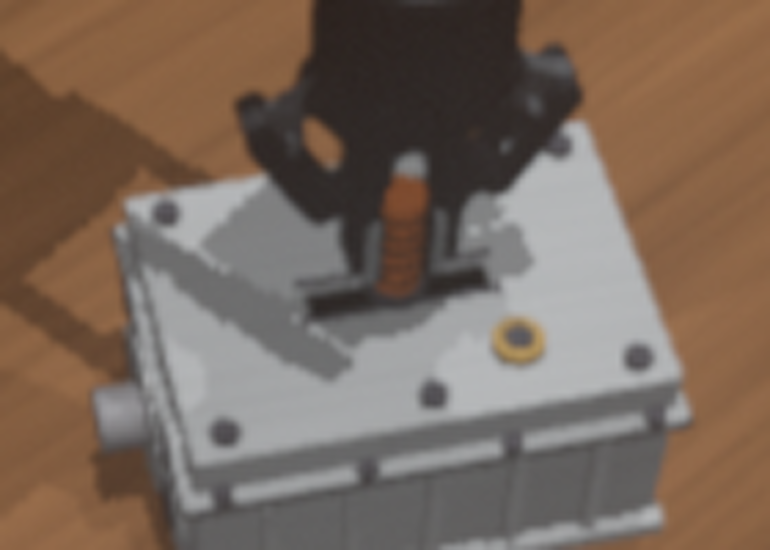

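The collar sits on the slot and the pin is upright. Releasing now.

```bash
python3 -m inch '[[[0,0,0,0,0,0,3],[0,0,0,0,0,0,4],[0,0,0,0,0,0,6],[0,0,0,0,0,0,6],[0,0,0,0,0,0,6],[0,0,0,0,0,0,6]]]'; python3 -m inch '[[[0,0,0,0,0,0.5,6],[0,0,0,0,0,1.5,6],[0,0,0,0,0,3,6],[0,0,0,0,0,4,6],[0,0,0,0,0,3,6],[0,0,0,0,0,1,6],[0,0,0,0,0,0,6]]]'
python3 - <<'E'
from h import *
np.set_printoptions(suppress=True,precision=1)
im=read_camera('wrist');cv2.imwrite('pics/w8.png',im)
for n,z in (('pin_center',131),('pin_center',130)):
    for x in tip_of(n,'wrist')[:1]: print(n,x['uv'],x['score'],at_z('wrist',x['uv'],z))
im=read_camera('scene');cv2.imwrite('pics/s8.png',im)
cv2.imwrite('pics/s8c.png',cv2.resize(im[120:220,280:420],None,fx=5.5,fy=5.5,interpolation=cv2.INTER_CUBIC))
st()
E
```

```text
clock: 20.8
tool_pos: [529.0, 172.6, 114.3]
ee_rot: [2.697, 1.611, 0.0]
contact_force: [-0.3, 1.6, 0.1]
width: 59.7
clock: 21.68
tool_pos: [529.3, 172.7, 245.0]
ee_rot: [2.696, 1.611, 0.002]
contact_force: [-0.1, -1.2, -1.5]
width: 60.0
pin_center [319.7, 225.8] 0.81 [524.2 172.6 131. ]
pin_center [319.7, 225.8] 0.81 [524.1 172.5 130. ]
{'clock': 21.875, 'qpos': [0.174, 0.05, 1.694, 0.0, 1.401, -0.903], 'tool_pos': [528.078, 172.46, 242.517], 'ee_rot': [-2.696, -1.611, 0.004], 'contact_force': [0.65, -0.567, -0.061], 'moment': [0.024, 0.009, -0.018], 'width': 59.811}
```

View pics/w8.png

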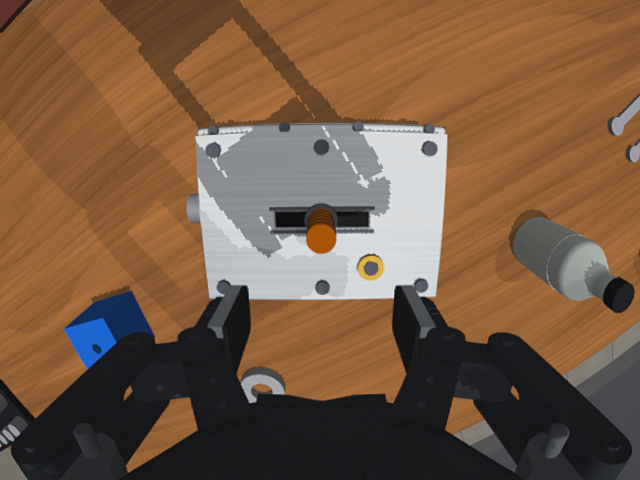

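View pics/s8c.png

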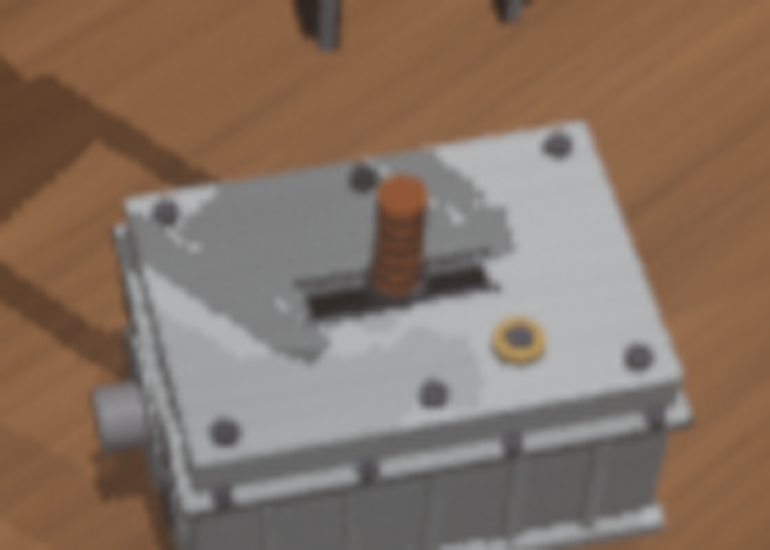

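View pics/s8.png

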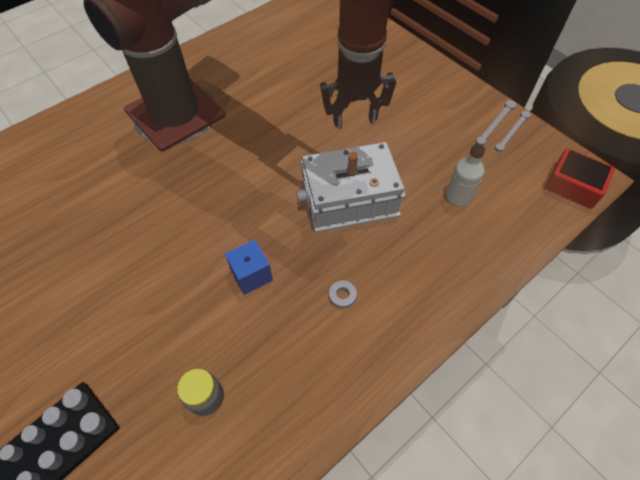

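The pin stands on its own in the slot, and the bottle, jar and ring haven't moved. I'll check how upright it is by projection, once the arm has settled.

```bash
python3 - <<'E'
from h import *
np.set_printoptions(suppress=True,precision=1)
im=read_camera('wrist');cv2.imwrite('pics/w9c.png',cv2.resize(im[170:290,240:400],None,fx=4.5,fy=4.5,interpolation=cv2.INTER_CUBIC))
print('scene top',proj('scene',[529,172.6,156]),'seen 352.7,154.2')
for z in(156,106,100): print(z,(proj('wrist',[529,172.6,z])-[240,170])*4.5)
print(read_state()['contact_force'])
E
```

```text
scene top [352.1 155.4] seen 352.7,154.2
156 [374.  324.7]
106 [373.1 239. ]
100 [373.  230.6]
[ 0.3  0.4 -0. ]
```

View pics/w9c.png

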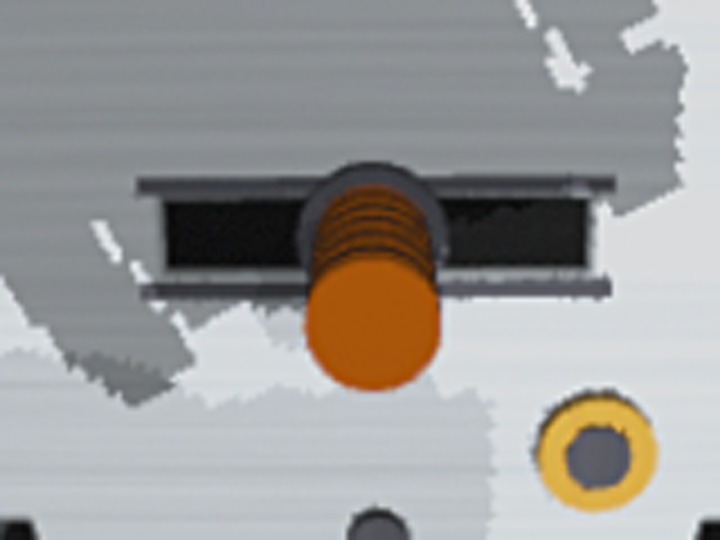

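The grip top is seen at (373,323), against a predicted (374,325) for an upright, fully home pin. The two agree, so I'll hand in.

```bash
python3 -c "
from cell import *
print(finish_job())"
```

```text
the job is handed in; nothing more can be done
None
```

The gearbox is locked: the pin is fully home in the notch, upright with its collar on the casing, and released. I handed the job in at about 22 s of the 51 s allowed.

- **Finding the notch:** I slid the foot along the rail from about y = −30 mm with 6–7 N of downward force. It lost support just short of the slot's middle. I then eased the pin down until the collar stopped it.
- **Depth:** The collar seated at a tool height of 114.7 mm, which is 20 mm below rail contact (134.7 mm), exactly the figure for fully home.
- **Force:** The highest reading against the gearbox was about 11 N in total, against the 25 N limit. Readings were only taken at the end of each move.
- **Upright:** After release, the wrist camera showed the top of the grip within about half a pixel of where an upright, fully home pin should be. The scene camera agreed to about 1 pixel.
- **Surroundings:** In the last pictures the bottle, jar and ring look unmoved by eye. The gripper is clear, with force readings near zero.
- **Readings that disagreed:** Wrist-camera measurements taken before the arm had settled were about 5 mm off. I repeated the one that mattered before gripping the pin. After release, the network's pin-centre estimate from the still-settling arm was about 5 mm off in x, and the settled picture did not bear it out.

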